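Lock the vacuum sealer and hold its suction key half pressed

TASK

Get the bag vacuum sealer on the counter ready and draw on it gently: first push its lid-lock carriage along the track until it clicks fully home at the end nearer the round key. Only then press the round spring-loaded suction key straight down half way (10 mm of its 20 mm, cap top level with the little fixed post beside it), never down to the bottom, and keep it there with the fingers: the program finishes while still holding the key half pressed. Leave the vase, the pot and the ice mould where they stand.

Things in the scene. Friction and masses are not known exactly. Their poses are not given: they have to be found in the camera images.
- sealer: Fixed white table-top bag vacuum sealer, a box 140 (x) x 380 (y) x 70 mm (z), fixed to the counter, its place and yaw (within 26 degrees) differ each time. Origin: centre of its underside. Its own +y runs along its length from the carriage end to the key end; its top face is 70 mm up. Beside the key, 40 mm from its axis towards the sealer's own +x, a fixed grey index post (10 x 16 mm) rises to 95 mm above the counter, the height of the cap's top at half press.
- carriage_grip (a point): Centre of the upright grey fin of the lid-lock carriage, moving with it, 95 mm above the counter. The fin is 32 mm (sealer x) by 14 mm thick (along the slide, sealer y) and 30 mm tall (78 to 108 mm above the counter), on a 40 x 42 mm plate just above the sealer's top. It can be pushed or pinched from above. It runs on the sealer's centre line (sealer x = 0), at sealer y = -110 mm + joint carriage. A low end stop (10 mm high) closes either end of the track.
- carriage (a joint): Travel of the carriage in m along the sealer's own +y: 0 at the far end of the track from the key, 0.060 fully home. Friction about 1.5 N; a spring ball detent is met from about 48 mm on, takes about 8 N in all to pass, peaks at 55 mm, then snaps the carriage to 60 mm and keeps it there.
- key_top (a point): Centre of the top of the round grey suction key, moving with it; at sealer x = 0, y = +100 mm; 105 mm above the counter when released. The cap is 36 mm across and 12 mm thick on a 18 mm chrome stem.
- key (a joint): How far the key is pressed straight down, in m: 0 released, 0.010 half way, 0.020 at the bottom. Return spring: 3 N at first movement, plus 0.3 N per mm (6 N half way, 9 N at the bottom). It springs back when let go.
- vase_mid (a point): Half-way up the brown ceramic vase, 100 mm across, 150 mm tall, which stands loose on the black turntable (220 mm across, its plate 20 mm above the counter). Leave alone.
- pot_mid (a point): Half-way up the small lidded aluminium camping pot, 126 mm across, 95 mm tall with its lid knob, loose on the counter. Leave alone.
- mould_mid (a point): Half-way up the green ice mould, 110 x 160 x 35 mm with open cells, loose on the counter beyond the sealer. Leave alone.
Mind the look-alikes: they are no part of the job. What is shaped like the part that bears vase_mid but orange or purple is not meant.

How it is judged (in metres and radians):
On the way, in this order (a step that is already met when the one before it is completed fails the run):
1. the carriage has clicked fully home (value of joint carriage above 0.0575 m and value of joint key below 0.004 m), for 0.2 s.
2. the fingers hold the key about half pressed (value of joint carriage above 0.0575 m and value of joint key between 0.0065 and 0.0135 m and contact force between the fingers and key above 2 N), for 0.3 s.
At the end, for the whole second after the job is handed in: Carriage home (joint beyond 57.5 mm of 60) and, through the last second, the key still and held 6.5 to 13.5 mm down by the fingers with more than 2 N; vase upright (within 0.2 rad), vase, pot and mould within 20 mm of where they stood (all of step 2 and velocity of joint key between -0.01 and 0.01 m/s and distance of each of vase_mid, pot_mid, mould_mid from where it was at the start of the episode below 0.02 m and angle between vase_mid's own z axis and vertical below 0.2 rad); the arm keeps its last pose, push and grip.
It fails at once if the key is pressed (over 4 mm) before the carriage is home (value of joint key above 0.004 m and value of joint carriage below 0.0565 m).
It fails at once if the key is pushed to the bottom (over 18 mm) (value of joint key above 0.018 m).
It fails at once if vase, pot or mould moved more than 20 mm, or the vase tipped (distance of any of vase_mid, pot_mid, mould_mid from where it was at the start of the episode above 0.02 m or angle between vase_mid's own z axis and vertical above 0.2 rad).
It also fails if it takes over 40 s, if anything falls off the work surface, if the arm or the gripper's body presses on something with over 40 N, if the wrist force passes 120 N, or if a joint passes its speed limit or range.

ROBOT

A 6-joint arm with a two-finger parallel gripper is mounted at the origin on the work surface. World frame = base frame: x ahead of the robot, y to its left, z up, the work surface at z = 0. Lengths are in m, angles in degrees, forces in N, time in s.
With the tool pointing down it reaches from about 0.3 to 0.75 m from the base axis. Payload 8.5 kg.
Tool frame: the origin (TCP) lies midway between the tips of the shut fingers; the grasp point (between the pads) lies 19 mm behind it (grip_depth is the distance from the TCP to the grasp point, in m); y points along the fingers, x is the direction in which the jaws open and shut, and the axes are right-handed (so a half turn about y gives the same grasp; the last joint's range is limited). The gripper opens to 88 mm and grips with 3 to 60 N. Pads are 18 mm wide; open, the fingers measure 123 mm over their backs; the gripper's body (75 mm by 187 mm) begins 45 mm behind the grasp point.
Start: joints at [52.58, 21.807, 74.336, -0, 83.858, -12.336], TCP at [0.233, 0.498, 0.239] pointing down, gripper open.
Joint ranges: [-178.18, 178.18], [-50.72, 133.34], [12.68, 142.11], [-81.47, 261.47], [9.98, 163.14], [-165.26, 165.26]. Speed limits (degrees/s): [136.94, 136.94, 180, 180, 180, 180].

INTERFACE

Orientations are given as [roll, pitch, yaw] about the fixed x, y, z axes, in that order (R = Rz(yaw) Ry(pitch) Rx(roll)).
In Python, from plant import * gives the robot as it stands.
- The arm moves only by the shell command python3 -m pendant 'ROWS' [OPENING] [FORCE]. ROWS is JSON, a list of rows, each a list of 6 numbers: the shift along the world's x, y, z in cm, then the turn, a rotation vector about the world's x, y, z in rad. A call has 1 to 12 rows; each row shifts and turns the commanded pose from where the row before left it; what a row does not reach is not made up. A row lasts 1/8 s, in which the tool goes at most 62.5 mm and 10.7 degrees, less where a joint would pass 70% of its speed; a pose out of reach is approached as far as the arm can. A call is refused whole if a number of a shift passes 6.25 or a number of a turn 0.188, either way. A call with a gripper value outside its range is refused whole. OPENING is the closure, from 0 (fully open) to 1 (shut), set as the call begins (- or left out, the last holds). The fingers move at their own pace and stop on an object; FORCE is the grip in N (left out, the last holds). Time passes only in rows, so rows that do not move let the fingers close. It gives the time, the measured TCP pose, the force and the opening at its end, in the units of the state.
- state(): the state, without advancing time (a new reading comes with each control period).
- grab_frame(name): name is "scene" or "top" or "wrist"; returns a dict with "pixels" (480x640x3 uint8, red, green, blue), "range_z" (480x640 float32, m along the optical axis (not along the pixel's ray), 0 where there is no reading), "vertical_fov" (degrees; the focal length in pixels is half the picture's height over the tangent of half this angle, whatever the lens; pixels are square), "cx", "cy" (the principal point, pixels), "world_from_camera" (4x4, takes a point from camera to world coordinates); the wrist camera has in their place "mount" (4x4, takes a point from camera to tool coordinates, whose origin is the TCP and whose axes are the tool frame's). Camera axes: x right, y down, z forward; pixel columns grow to the right and rows downward; lengths in m; the calibration is good to about 2 mm. A picture is of the moment at which its call begins: read the wrist's pose just before it.
- job_done(): hands the job in, once; it reports no verdict.
The state is a dict: "time_s": time; "joint_pos": joint angles; "qd": joint speeds; "joint_efforts": joint torques, N m; "tool_pos": TCP position; "eef_rot": TCP orientation; "force": force on the tool from outside, world axes, zero at the start; "wrist_torque": the same for the moment, N m; "gripper_width": finger opening in m.
Only numpy, scipy, OpenCV 4.12 (cv2) and the standard library are available. Lean on these libraries where they do the work, as an engineer would, in place of code of your own. Each camera call takes 0.05 s, during which the arm holds its last target. There are 200 camera calls.

## Working session

There is one attempt and no reset: what is moved stays moved. The work goes in short steps, Python scripts to look and compute and a shell command to move; the robot and the scene stay as the last step left them, time stands still between calls to the robot, and variables do not carry over. Pictures are saved under pics/ and viewed, about 8 in all and at most 12, crops included, and the job is handed in when it is done.

```bash
mkdir -p pics
cat > h.py <<'E'
from plant import *
import numpy as np, cv2
def K(f): return 240/np.tan(np.radians(f["vertical_fov"])/2)
def pts(f,T=None):
    T=f["world_from_camera"] if T is None else T
    T=np.array(T);z=f["range_z"];v,u=np.mgrid[:480,:640];k=K(f)
    P=np.stack([(u-f["cx"])*z/k,(v-f["cy"])*z/k,z],-1)
    return P@T[:3,:3].T+T[:3,3]
E
python3 - <<'E'
from h import *
import pickle
s=state();print(s)
for n in("scene","top"):
    f=grab_frame(n);pickle.dump(f,open(n+".pkl","wb"));cv2.imwrite(f"pics/{n}1.png",f["pixels"][...,::-1]);print(n,f["vertical_fov"],np.round(f["world_from_camera"],3).tolist())
E
```

```text
{'time_s': 0.0, 'joint_pos': array([ 5.25805057e+01,  2.18395951e+01,  7.43827645e+01, -2.06904088e-03,
        8.38559640e+01, -1.23352944e+01]), 'qd': array([ 0.06132206,  0.03700776, -0.04785446, -0.02913048,  0.12624261,
        0.08114532]), 'joint_efforts': array([ 6.72887127e-04, -4.37918580e+01, -2.24557167e+01,  7.13254837e-02,
        3.52230447e-02,  3.18107269e-06]), 'tool_pos': array([0.23301422, 0.49790949, 0.23816254]), 'eef_rot': array([-8.99852769e+01,  7.69549242e-02,  6.49160328e+01]), 'force': array([ 0.3527748 , -0.85048506, -0.18515289]), 'wrist_torque': array([-0.01157164, -0.0036692 , -0.02334091]), 'gripper_width': 0.08804380855133957}
scene 56.384618014782085 [[0.486, 0.562, -0.669, 1.534], [0.874, -0.296, 0.386, -0.657], [0.019, -0.772, -0.635, 0.977], [0.0, 0.0, 0.0, 1.0]]
top 53.969466337910006 [[0.008, -0.997, 0.079, 0.471], [-1.0, -0.008, 0.002, -0.128], [-0.002, -0.079, -0.997, 1.58], [0.0, 0.0, 0.0, 1.0]]
```

View pics/scene1.png

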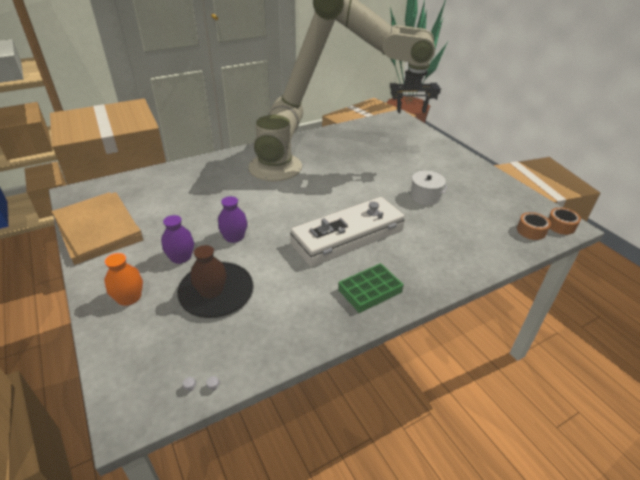

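View pics/top1.png

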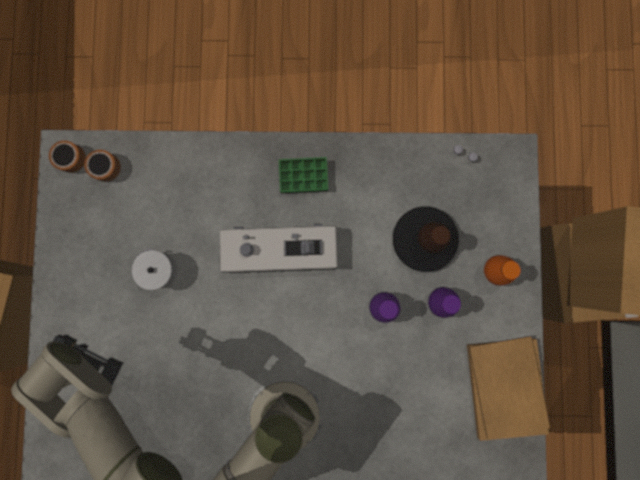

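The scene picture shows the white sealer at the centre (290-405, 200-255), with the key at (375,208), the carriage near (330,228), the pot at (428,187) and the mould at (370,287). The brown vase stands on the black turntable at (208,275). The top picture shows the key at (247,250), the carriage at (310,247) and the index post at (248,237). The orange and two purple vases are look-alikes. Next I'll measure the sealer from depth.

Run:
```python
from h import *
import pickle
f=pickle.load(open("top.pkl","rb"));P=pts(f)
m=np.zeros((480,640),bool);m[215:285,205:350]=1
z=P[...,2]
b=m&(z>.05)&(z<.13)
r=cv2.minAreaRect((P[b][:,:2]*1000).astype(np.float32));print("rect",r)
t=m&(abs(z-.07)<.008);print("top z",np.median(z[t]))
for nm,(x0,x1,y0,y1) in dict(key=(236,258,240,260),post=(240,256,230,240),car=(280,328,236,260)).items():
    s=np.zeros_like(m);s[y0:y1,x0:x1]=1
    for th in(.078,.085,.09,.1):
        q=P[s&(z>th)&(z<.13)]
        if len(q):print(nm,th,len(q),q.mean(0).round(4),q.min(0).round(3),q.max(0).round(3))
c=f["pixels"][218:282,210:350,::-1];cv2.imwrite("pics/c1.png",cv2.resize(c,None,fx=5.7,fy=5.7,interpolation=cv2.INTER_CUBIC))
g=pickle.load(open("scene.pkl","rb"));c=g["pixels"][190:265,280:415,::-1];cv2.imwrite("pics/c2.png",cv2.resize(c,None,fx=5.9,fy=5.9,interpolation=cv2.INTER_CUBIC))
```

```text
rect ((552.2689208984375, 26.136138916015625), (145.82566833496094, 377.1213073730469), 2.346339464187622)
top z 0.0709007768044918
key 0.078 114 [0.5431 0.1247 0.1039] [0.514 0.102 0.078] [0.565 0.153 0.114]
key 0.085 110 [0.5434 0.1248 0.1048] [0.526 0.108 0.092] [0.561 0.143 0.114]
key 0.09 110 [0.5434 0.1248 0.1048] [0.526 0.108 0.092] [0.561 0.143 0.114]
key 0.1 97 [0.5435 0.1257 0.1057] [0.526 0.108 0.1  ] [0.561 0.143 0.114]
post 0.078 19 [0.5839 0.1263 0.0952] [0.58  0.119 0.079] [0.594 0.135 0.101]
post 0.085 17 [0.5834 0.1265 0.0971] [0.58  0.119 0.092] [0.587 0.135 0.101]
post 0.09 17 [0.5834 0.1265 0.0971] [0.58  0.119 0.092] [0.587 0.135 0.101]
post 0.1 4 [0.5845 0.1294 0.1011] [0.583 0.128 0.101] [0.586 0.131 0.101]
car 0.078 194 [ 0.5536 -0.0591  0.0876] [ 0.519 -0.127  0.078] [0.586 0.013 0.115]
car 0.085 57 [ 0.5556 -0.0625  0.1041] [ 0.532 -0.115  0.085] [0.585 0.006 0.115]
car 0.09 46 [ 0.5521 -0.0688  0.1083] [ 0.535 -0.112  0.09 ] [ 0.585 -0.023  0.115]
car 0.1 44 [ 0.5518 -0.0689  0.1091] [ 0.537 -0.075  0.102] [ 0.565 -0.061  0.115]
```

View pics/c2.png

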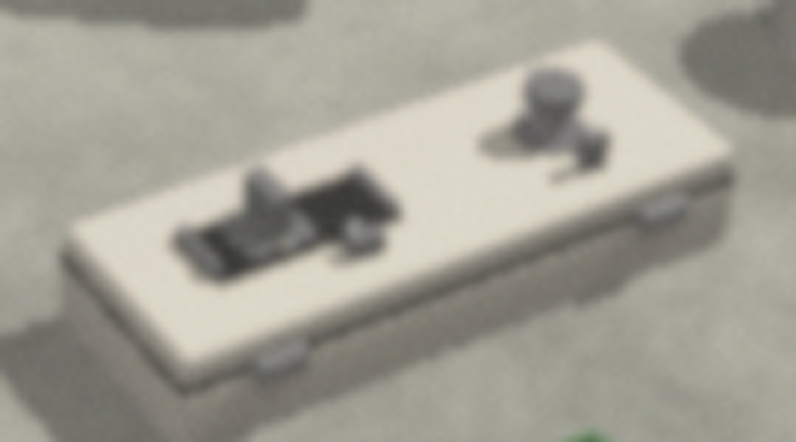

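View pics/c1.png

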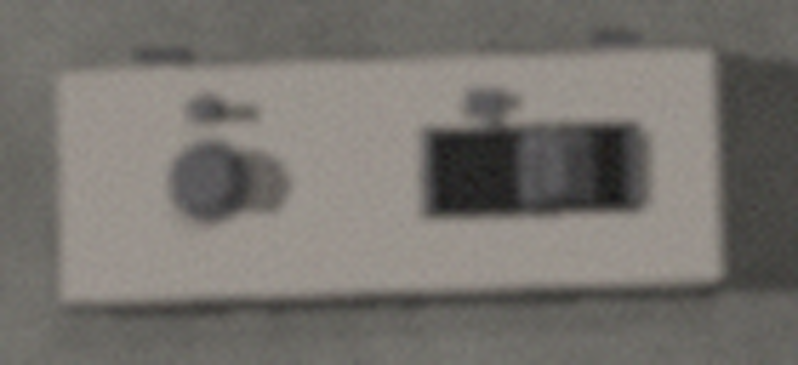

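The c2 crop shows the grey fin at (262,200) standing on the plate in the dark track. The round key is at (552,95) with its index post at (592,148). The c1 crop agrees, with the key at (208,180) and the fin at about (560,165). 

There is one key and one fin. The small block beside the track, (485,103) in c1, is fixed and not part of the job.

My estimates are key (0.5435, 0.1255), fin (0.552, -0.069), yaw about 2.4° and carriage about 15 mm.

```bash
python3 -m pendant '[[2.66,-4.72,-0.3,0,0,0.04],[2.66,-4.72,-0.3,0,0,0.04],[2.66,-4.72,-0.3,0,0,0.04],[2.66,-4.72,-0.3,0,0,0.04],[2.66,-4.72,-0.3,0,0,0.04],[2.66,-4.72,-0.3,0,0,0.04],[2.66,-4.72,-0.3,0,0,0.04],[2.66,-4.72,-0.3,0,0,0.04],[2.66,-4.72,-0.3,0,0,0.04],[2.66,-4.72,-0.3,0,0,0.04],[2.66,-4.72,-0.3,0,0,0.04],[2.66,-4.72,-0.3,0,0,0.04]]' 0 20
python3 -m pendant '[[0,0,0,0,0,0],[0,0,0,0,0,0]]'
python3 - <<'E'
from h import *
from scipy.spatial.transform import Rotation as R
s=state();T=np.eye(4);T[:3,:3]=R.from_euler("xyz",s["eef_rot"],degrees=True).as_matrix();T[:3,3]=s["tool_pos"]
print(s["tool_pos"],s["eef_rot"],s["joint_pos"])
f=grab_frame("wrist");P=pts(f,T@np.array(f["mount"]));z=P[...,2];ok=f["range_z"]>0
x,y=P[...,0],P[...,1]
a=ok&(abs(x-.552)<.03)&(abs(y+.069)<.03)
q=P[a&(z>.098)&(z<.12)];print("fin",len(q),q.mean(0) if len(q) else 0, q.min(0),q.max(0))
a=ok&(abs(x-.5435)<.025)&(abs(y-.1255)<.03)&(z>.098)&(z<.112)
q=P[a];print("key",len(q),q.mean(0) if len(q) else 0)
cv2.imwrite("pics/w1.png",f["pixels"][...,::-1])
E
```

```text
time_s: 1.6
tool_pos: [0.5529, -0.07, 0.2024]
eef_rot: [-90.0, -0.0, 92.5]
force: [1.2, -0.3, -0.2]
gripper_width: 0.0882
time_s: 1.85
tool_pos: [0.5519, -0.0678, 0.2024]
eef_rot: [-89.9, -0.0, 92.4]
force: [0.0, 0.1, -0.2]
gripper_width: 0.0881
[ 0.55186662 -0.06777956  0.20239461] [-8.99362869e+01 -3.95319480e-02  9.23974941e+01] [-1.92081085e+01  2.40699534e+01  7.69276456e+01  1.35396192e-02
  7.90761942e+01 -1.11608199e+02]
fin 956 [ 0.54468617 -0.07049732  0.10773439] [ 0.53016711 -0.07801265  0.09802132] [ 0.56236457 -0.06319671  0.11028489]
key 2293 [0.53693185 0.12123359 0.10451795]
```

View pics/w1.png

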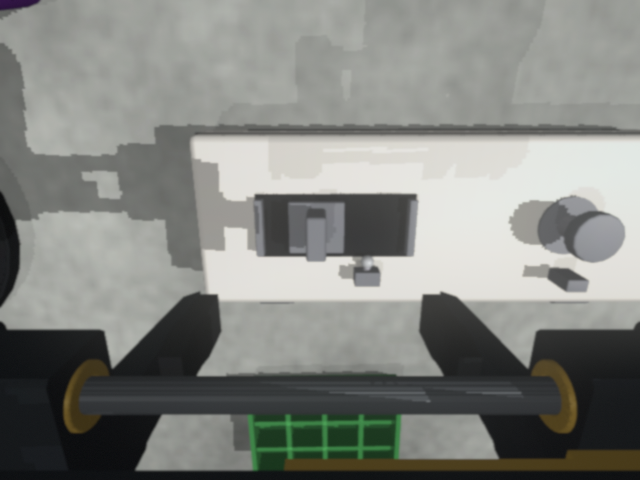

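The wrist picture shows the fin top at (316,235), the key cap at (595,237) and the post at (570,280). The wrist fin is about 5 mm off the top-camera fin, so I'll cross-check with the scene camera, using only the flat tops.

Run:
```python
from h import *
import pickle
from scipy.spatial.transform import Rotation as R
s=state();T=np.eye(4);T[:3,:3]=R.from_euler("xyz",s["eef_rot"],degrees=True).as_matrix();T[:3,3]=s["tool_pos"]
f=grab_frame("wrist");W=T@np.array(f["mount"]);print(np.round(f["mount"],3).tolist(),s["tool_pos"])
C=dict(wrist=(pts(f,W),f["range_z"]>0))
for n in("scene","top"):
    g=pickle.load(open(n+".pkl","rb"));C[n]=(pts(g),g["range_z"]>0)
for n,(P,ok) in C.items():
    x,y,z=P[...,0],P[...,1],P[...,2]
    mid=lambda q:(len(q),((np.percentile(q,2,0)+np.percentile(q,98,0))/2).round(4),q.mean(0).round(4))
    for nm,cx,cy,r,lo in(("fin",.548,-.07,.025,.104),("key",.54,.1235,.026,.101),("post",.58,.126,.012,.09)):
        a=ok&(abs(x-cx)<r)&(abs(y-cy)<r)&(z>lo)&(z<.118);print(n,nm,*mid(P[a]))
    a=ok&(abs(y)<.17)&(abs(x-.55)<.1)&(abs(z-.07)<.006);q=P[a];print(n,"boxtop z",np.median(q[:,2]).round(4),"xmid",((np.percentile(q[abs(q[:,1]-.03)<.02][:,0],[1,99])).round(4)))
```

```text
[[1.0, 0.001, -0.0, 0.001], [0.001, -0.309, 0.951, -0.146], [0.001, -0.951, -0.309, 0.083], [0.0, 0.0, 0.0, 1.0]] [ 0.5518311  -0.06730453  0.20269334]
wrist fin 922 [ 0.546  -0.0704  0.1077] [ 0.5454 -0.0704  0.108 ]
wrist key 2140 [0.5375 0.1225 0.1042] [0.5372 0.122  0.1049]
wrist post 348 [0.5776 0.1247 0.0936] [0.5771 0.1241 0.0944]
wrist boxtop z 0.0703 xmid [0.4752 0.6022]
scene fin 36 [ 0.5491 -0.0718  0.1086] [ 0.5497 -0.0721  0.1091]
scene key 61 [0.5403 0.1213 0.1062] [0.5418 0.1212 0.1065]
scene post 18 [0.58   0.1233 0.0953] [0.5811 0.1231 0.0959]
scene boxtop z 0.0721 xmid [0.4803 0.6121]
top fin 42 [ 0.5509 -0.068   0.1098] [ 0.5513 -0.0689  0.1094]
top key 92 [0.5434 0.1258 0.1065] [0.5436 0.1257 0.106 ]
top post 17 [0.5833 0.1269 0.0969] [0.5834 0.1265 0.0971]
top boxtop z 0.0708 xmid [0.4803 0.6154]
```

```bash
python3 -m pendant '[[-0.1,-0.1,-3,0,0,0],[-0.1,-0.1,-3,0,0,0],[-0.1,-0.1,-3,0,0,0],[0,0,-2,0,0,0],[0,0,-0.6,0,0,0],[0,0,0,0,0,0]]'
python3 -m pendant '[[0,0,0,0,0,0],[0,0,0,0,0,0],[0,0,0,0,0,0],[0,0,0,0,0,0],[0,0,0,0,0,0],[0,0,0,0,0,0],[0,0,0,0,0,0],[0,0,0,0,0,0]]' 1 20
```

```text
time_s: 2.7
tool_pos: [0.5494, -0.0708, 0.0873]
eef_rot: [-90.0, 0.0, 92.5]
force: [-0.1, -0.8, 0.7]
gripper_width: 0.0877
time_s: 3.7
tool_pos: [0.5493, -0.0713, 0.0867]
eef_rot: [-90.0, -0.0, 92.4]
force: [-0.4, 0.3, -0.5]
gripper_width: 0.0139
```

The fin is gripped, with the opening at 14 mm. Next I'll slide it home.

```bash
python3 -m pendant '[[-0.03,0.7,0,0,0,0],[-0.03,0.7,0,0,0,0],[-0.03,0.7,0,0,0,0],[-0.03,0.7,0,0,0,0],[-0.02,0.5,0,0,0,0],[-0.02,0.4,0,0,0,0],[0,0,0,0,0,0]]'
python3 -m pendant '[[-0.01,0.3,0,0,0,0],[-0.01,0.3,0,0,0,0],[-0.01,0.2,0,0,0,0],[0,0,0,0,0,0]]'
```

```text
time_s: 4.58
tool_pos: [0.5478, -0.0348, 0.0867]
eef_rot: [-90.0, 0.1, 92.4]
force: [-0.2, -5.9, -1.2]
gripper_width: 0.0136
time_s: 5.08
tool_pos: [0.5474, -0.0262, 0.0868]
eef_rot: [-90.0, 0.0, 92.4]
force: [0.2, -1.4, -2.3]
gripper_width: 0.0138
```

```bash
python3 -m pendant '[[0,0.2,0,0,0,0],[0,0,0,0,0,0],[0,0,0,0,0,0]]'; python3 -m pendant '[[0,0.2,0,0,0,0],[0,0,0,0,0,0],[0,0,0,0,0,0]]'
```

```text
time_s: 5.45
tool_pos: [0.5474, -0.026, 0.0867]
eef_rot: [-90.0, 0.2, 92.4]
force: [-0.7, -10.9, -0.6]
gripper_width: 0.0139
time_s: 5.82
tool_pos: [0.5475, -0.0258, 0.0868]
eef_rot: [-90.0, 0.4, 92.4]
force: [-4.3, -20.8, 1.3]
gripper_width: 0.0141
```

The carriage has hit its stop: 20 N with no motion, after 45.5 mm of travel. I'll release, rise, shut the fingers and go above the key at about (0.541, 0.124).

```bash
python3 -m pendant '[[0,-0.4,0,0,0,0],[0,0,0,0,0,0],[0,0,0,0,0,0],[0,0,0,0,0,0]]' 0.6
python3 -m pendant '[[0,0,2,0,0,0],[0,0,3,0,0,0],[0,0,3,0,0,0],[-0.1,2,0,0,0,0],[-0.1,3,0,0,0,0],[-0.2,4,0,0,0,0],[-0.2,4,0,0,0,0],[-0.05,2,0,0,0,0],[0,0,0,0,0,0],[0,0,0,0,0,0]]' 1
python3 - <<'E'
from h import *
from scipy.spatial.transform import Rotation as R
s=state();T=np.eye(4);T[:3,:3]=R.from_euler("xyz",s["eef_rot"],degrees=True).as_matrix();T[:3,3]=s["tool_pos"]
print(s["tool_pos"],s["gripper_width"])
f=grab_frame("wrist");g=grab_frame("top");cv2.imwrite("pics/w2.png",f["pixels"][...,::-1])
for n,P,ok in(("w",pts(f,T@np.array(f["mount"])),f["range_z"]>0),("t",pts(g),g["range_z"]>0)):
  x,y,z=P[...,0],P[...,1],P[...,2]
  for nm,cx,cy,r in(("fin",.548,-.025,.025),("key",.54,.1235,.026)):
    q=P[ok&(abs(x-cx)<r)&(abs(y-cy)<r)&(z>.101)&(z<.116)];print(n,nm,len(q),((np.percentile(q,2,0)+np.percentile(q,98,0))/2).round(4) if len(q) else 0)
E
```

```text
time_s: 6.32
tool_pos: [0.5475, -0.0259, 0.0868]
eef_rot: [-90.0, -0.0, 92.4]
force: [0.6, 0.0, 0.3]
gripper_width: 0.0351
time_s: 7.58
tool_pos: [0.541, 0.1229, 0.1664]
eef_rot: [-90.0, 0.0, 92.4]
force: [-0.2, 0.5, -0.3]
gripper_width: 0.0006
[0.54102532 0.12290666 0.166436  ] 0.0006430787888817464
w fin 1564 [ 0.5441 -0.025   0.1055]
w key 2633 [0.5375 0.1238 0.1047]
t fin 50 [ 0.5506 -0.0243  0.1084]
t key 0 0
```

View pics/w2.png

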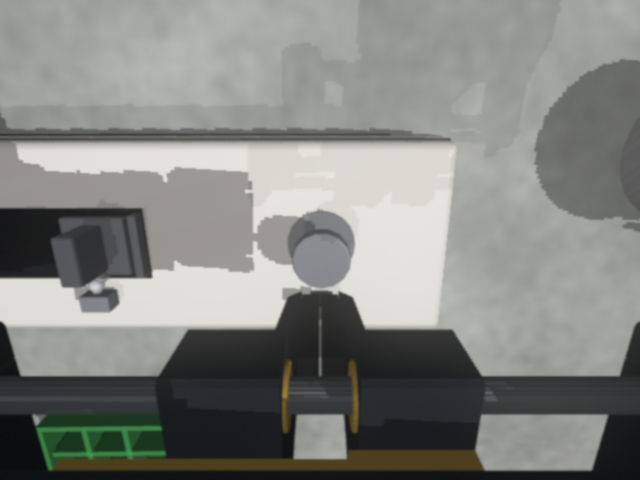

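The wrist picture shows the carriage plate tight against the key-side stop (about (140,240)), with the ball engaged at (97,285). The shut fingers are centred on the key cap at (321,258). The fin-to-key distance is 149 mm, so the carriage is home. Now I'll go down to touch.

```bash
python3 -m pendant '[[0,0.05,-2,0,0,0],[0,0,-2,0,0,0],[0,0,-1.4,0,0,0],[0,0,-0.2,0,0,0],[0,0,0,0,0,0],[0,0,0,0,0,0]]'
for i in 1 2; do python3 -m pendant '[[0,0,-0.2,0,0,0],[0,0,0,0,0,0],[0,0,0,0,0,0]]'; done
```

```text
time_s: 8.43
tool_pos: [0.5413, 0.1242, 0.1114]
eef_rot: [-90.1, 0.0, 92.4]
force: [0.3, 0.6, 0.3]
gripper_width: 0.0001
time_s: 8.8
tool_pos: [0.541, 0.1242, 0.1088]
eef_rot: [-90.0, 0.0, 92.4]
force: [-0.2, 0.1, 0.0]
gripper_width: 0.0005
time_s: 9.18
tool_pos: [0.541, 0.1242, 0.1067]
eef_rot: [-90.0, 0.0, 92.4]
force: [-0.1, -0.2, 0.3]
gripper_width: 0.0005
```

```bash
for i in 1 2; do python3 -m pendant '[[0,0,-0.1,0,0,0],[0,0,0,0,0,0],[0,0,0,0,0,0]]'; done;  for i in 1 2; do python3 -m pendant '[[0,0,-0.2,0,0,0],[0,0,0,0,0,0],[0,0,0,0,0,0]]'; done
```

```text
time_s: 9.55
tool_pos: [0.5409, 0.1242, 0.1057]
eef_rot: [-90.0, 0.0, 92.4]
force: [0.4, -0.1, -0.1]
gripper_width: 0.0004
time_s: 9.93
tool_pos: [0.541, 0.1242, 0.1049]
eef_rot: [-90.0, 0.0, 92.4]
force: [-0.5, 0.1, 2.5]
gripper_width: 0.0005
time_s: 10.3
tool_pos: [0.541, 0.1242, 0.1028]
eef_rot: [-90.0, 0.0, 92.4]
force: [-0.4, -0.1, 4.2]
gripper_width: 0.0002
time_s: 10.68
tool_pos: [0.541, 0.1242, 0.1008]
eef_rot: [-90.0, 0.0, 92.4]
force: [-0.3, -0.7, 4.7]
gripper_width: 0.0006
```

Contact came at z ≈ 0.105 with the expected spring force. I'll press on to z = 0.095.

```bash
python3 -m pendant '[[0,0,-0.2,0,0,0],[0,0,-0.2,0,0,0],[0,0,-0.2,0,0,0],[0,0,0,0,0,0],[0,0,0,0,0,0],[0,0,0,0,0,0],[0,0,0,0,0,0],[0,0,0,0,0,0],[0,0,0,0,0,0]]'
python3 - <<'E'
from h import *
s=state();print(s["tool_pos"],s["force"])
f=grab_frame("wrist");cv2.imwrite("pics/w3.png",f["pixels"][...,::-1])
g=grab_frame("scene");cv2.imwrite("pics/s3.png",g["pixels"][...,::-1])
E
```

```text
time_s: 11.8
tool_pos: [0.541, 0.1242, 0.0948]
eef_rot: [-90.0, -0.0, 92.4]
force: [0.2, 0.6, 4.7]
gripper_width: 0.0004
[0.54103298 0.12422741 0.09480326] [0.16326191 0.64610486 4.66007865]
```

View pics/w3.png

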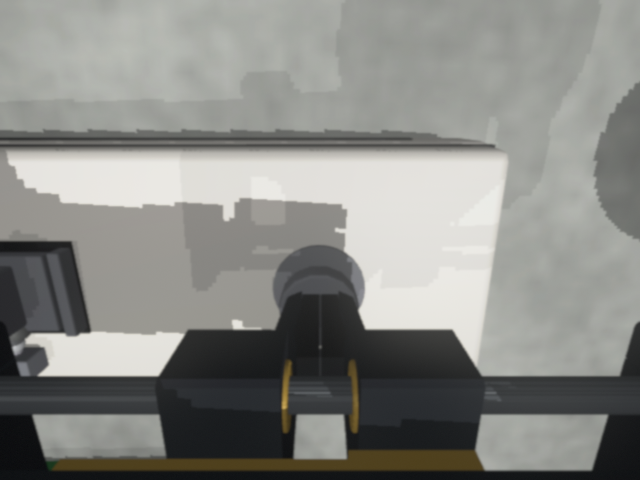

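View pics/s3.png

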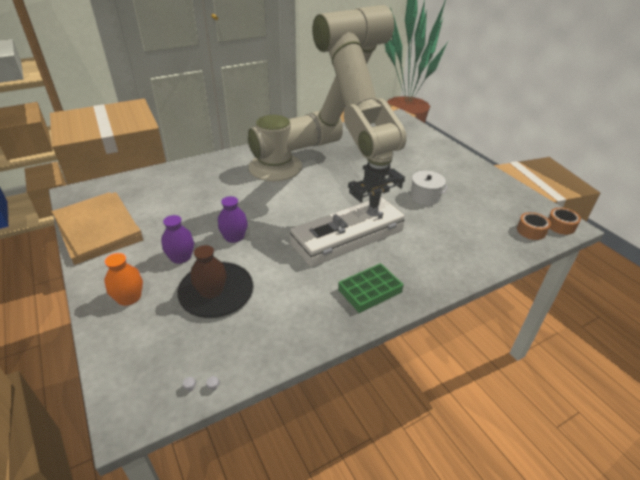

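The wrist picture shows the fingertips on the cap at (319,290), and the scene picture shows the vase, pot and mould where they were. The force reading is a little low (4.7 N against 6 N), so I'll take a few more readings and then hand in.

```bash
for i in 1 2 3; do python3 -m pendant '[[0,0,0,0,0,0],[0,0,0,0,0,0]]' | grep -E "tool|force"; done; python3 -c "
from plant import *
print(job_done())"
```

```text
tool_pos: [0.5411, 0.1242, 0.0948]
force: [0.0, 0.5, 6.0]
tool_pos: [0.541, 0.1242, 0.0948]
force: [0.4, -0.0, 6.4]
tool_pos: [0.541, 0.1242, 0.0948]
force: [-0.6, 0.2, 5.4]
the job is handed in; nothing more can be done
None
```

The job is handed in: the carriage is home and the key is held half pressed by the shut fingers. It took about 13 s of the 40 s; no verdict was reported.

- **Carriage:** I pinched the fin and slid it about 45 mm until it hit the stop, where it took 20 N without moving. Afterwards the fin stood about 149 mm from the key (150 mm when fully home), and the wrist picture showed it against the stop.
- **Key:** The fingers met the cap at z ≈ 0.105 m and pressed to 0.0948 m, about 10 mm down. The last three upward force readings were 5.4 to 6.4 N, against 6 N expected. One earlier reading was lower, at 4.7 N, which I put down to sensor noise.
- **Vase, pot and mould:** By eye they had not moved in the last scene picture; I did not measure them.
- **Disagreement:** The cameras differed by up to about 6 mm on where things were, so I used the average, and the touch and stop positions matched it.

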